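# Load and clamp a jar on the torque tester

### The job

Load the amber jar that stands on the torque tester's metal plate for its lid test. First push the jar straight back along the plate with your fingertips until it stands against the back rest, without lifting or tipping it. Then push the black clamp lever along its slot towards the jar, past the first detent and all the way to the second stop, so that the rubber posts close on the jar; let go of everything and leave the other things where they are.

Things in the scene. Friction and masses are not known exactly. Their poses are not given: they have to be found in the camera images.
- tester: Torque tester fixed to the bench: dark brown bakelite housing 250 x 330 mm, sloping dial panel in front, flat aluminium plate 180 x 330 mm on top. Origin on the bench under the plate's centre; x to the tester's back, y to its left (the end with the ridged black width knob, not needed), z up. The plate's top is 86 mm up. The jar's place is on its left half, the lever on its right.
- clamp_center (a point): Centre of the jar's place, 36 mm above the plate, at x +5, y +70 mm in the tester's axes, which it shares. Round it four rubber-sleeved posts, 14 mm wide, 46 mm tall, axes at x +-20 mm: two fixed ones at y +38 mm, two moving ones at y -62 mm when open. The moving ones go 24 mm along +y in step with the lever; they centre and trap a jar that stands against the back rest.
- back_rest (a point): Middle of the front face of the upright steel plate (56 mm wide, 34 mm tall) that the jar is pushed back against, 17 mm above the plate's top, at x +38, y -10 mm from the clamp centre.
- jar_mid (a point): The jar to load: amber glass, white metal lid, 72 mm wide, 72 mm tall (upright glass wall up to 46 mm), 0.2 to 0.35 kg, loose on the plate; its centre, half-way up. It starts 38 to 44 mm in front (-x) and 8 to 16 mm right (-y) of the clamp centre, where a straight push back passes the open posts. Against the back rest it is 2 mm behind the clamp centre; clamped, on it.
- lever_grip (a point): Centre of the lever's black grip block, 24 (x) x 14 (y) x 24 (z) mm, on a thin steel stem, 26 mm above the plate's top (block top 38 mm above it). It starts at the right-hand end of its slot, at x -25, y -135 mm in the tester's axes, and slides along the tester's +y, towards the jar.
- clamp_lever (a joint): Travel of the lever, m: 0 at the first (right-hand) stop, posts open; 0.022 in the first detent, posts half closed; 0.044 at the second stop, posts closed. Sprung detents hold it in all three: about 8 N pushes it off the first stop, and the same on from the detent. Past each hump (at 0.011 and 0.033) it snaps on by itself.
- spare_jar: Not to be moved: a second, identical amber jar standing on the bench left of the tester; origin under its centre.
- sport_cap: Not to be moved: white sport cap, 39 mm wide, 41 mm tall, standing on the bench right of the tester; origin under its centre.
- ring_gauge: Not to be moved: steel ring gauge, 60 mm wide, 14 mm thick, lying on the bench right of the tester; origin under its centre.
- spare_lid: Not to be moved: white metal jar lid, 67 mm wide, 16 mm tall, on the bench right of the tester; origin under its centre.
- feeler_gauge: Not to be moved: steel feeler gauge, 14 x 95 x 8 mm, lying on the right rear of the tester's plate; origin under the centre of its case.
- grip_disc: Not to be moved: orange silicone grip disc, 90 mm wide, 4 mm thick, lying on the bench in front of the tester; origin under its centre.
Things that resemble listed ones, but are neither listed nor needed, are in the scene too. Leave any green, purple or red look-alike of the part that bears jar_mid alone.

How it is judged:
On the way, in this order (a step that is already met when the one before it is completed fails the run):
1. the jar stands upright between the open posts, pushed back to the back rest (its centre no more than 8 mm short of the clamp centre) (x of jar_mid in the frame of clamp_center above -0.008 m and angle between jar_mid's own z axis and vertical below 0.1 rad and value of joint clamp_lever below 0.006 m), for 0.2 s.
2. the lever is past the detent and at its second stop (value of joint clamp_lever above 0.041 m), for 0.2 s.
At the end, for the whole second after the job is handed in: The lever rests at its second stop (within 3 mm), and the jar stands upright on the plate, trapped between the four posts within 4 mm of the clamp centre, at rest (value of joint clamp_lever above 0.041 m and horizontal distance between jar_mid and clamp_center below 0.004 m and angle between jar_mid's own z axis and vertical below 0.06 rad and height (world z) of jar_mid between 0.118 and 0.126 m and velocity of joint clamp_lever below 0.01 m/s); the robot touches nothing.
It fails at once if the jar is lifted more than 12 mm (height (world z) of jar_mid above 0.134 m).
It fails at once if the jar is tipped more than about 17 degrees (angle between jar_mid's own z axis and vertical above 0.3 rad).
It fails at once if another thing on the bench or tester is moved more than 20 mm (distance of any of spare_jar, sport_cap, ring_gauge, spare_lid, feeler_gauge, grip_disc from where it was at the start of the episode above 0.02 m).
It also fails if it takes over 51 s, if anything falls off the work surface, if the arm or the gripper's body presses on something with over 40 N, if the wrist force passes 120 N, or if a joint passes its speed limit or range.

### The arm

A 7-joint arm with a two-finger parallel gripper is mounted at the origin on the work surface. World frame = base frame: x ahead of the robot, y to its left, z up, the work surface at z = 0. Lengths are in m, angles in rad, forces in N, time in s.
With the tool pointing down it reaches from about 0.4 to 0.925 m from the base axis. Payload 4.1 kg.
Tool frame: the origin (TCP) lies between the finger pads; the fingertips stand 11 mm ahead of it and the grasp point (between the pads) lies 8 mm behind it; z points along the fingers, y is the direction in which the jaws open and shut (so a half turn about z gives the same grasp; the last joint's range is limited). The gripper opens to 85 mm and grips with 20 to 120 N. Pads are 22 mm wide; open, the fingers measure 114 mm over their backs; the gripper's body (76 mm by 85 mm) begins 54 mm behind the grasp point. The pads swing forward as they close: fully open they stand 13 mm farther back than shut.
Start: joints at [1.024, 0.398, 0.045, 1.537, -0.019, 1.207, -0.051], TCP at [0.281, -0.586, 0.242] pointing down, gripper open.
Joint ranges: [-2.82, 2.82], [-0.49, 2.23], [-1.37, 1.46], [0, 2.46], [-1.36, 4.5], [0.23, 2], [-2.94, 2.94]. Speed limits (rad/s): [2.57, 2.57, 3.14, 3.14, 3.14, 3.14, 3.14].

### API

Orientations are given as a unit quaternion [x, y, z, w].
In Python, from cell import status, imaging, bot gives the robot as it stands.
- The arm moves only by the tool arm_command, never from a script. Its argument "moves" is a list that holds one entry, the list of rows, each a list of 5 numbers: the shift along the tool's x, y, z in m, then the turn about the tool's z in degrees, then the finger opening in m, from 0 to 0.0854. A call has 1 to 20 rows; each row shifts and turns the commanded pose from where the row before left it, along the tool's axes as they then stand; what a row does not reach is not made up. A row lasts 1/10 s, in which the tool goes at most 50 mm and 8.59 degrees, less where a joint would pass 70% of its speed; a pose out of reach is approached as far as the arm can. A call is refused whole if a number of a shift passes 0.05 or a number of a turn 8.59, either way. A call with a gripper value outside its range is refused whole. The fingers move at their own pace and stop on an object; the grip force is fixed at half the most. Time passes only in rows, so rows that do not move let the fingers close. It gives the time, the measured TCP pose, the force and the opening at its end, in the units of the state.
- status.state(): the state, without advancing time (a new reading comes with each control period).
- imaging.get_image(name): name is "side" or "top"; returns (picture, depth): 384x512x3 uint8, red, green, blue; 384x512 float32, m along the optical axis (not along the pixel's ray), 0 where there is no reading.
- imaging.camera_model(name): a dict with "K" (3x3 intrinsics, pixels), "k1" (the pictures are not rectified: a ray, as slopes to the right and down, at radius r is drawn at 1 + k1 r^2 times it, then the intrinsics apply), "origin" and "attitude" of the camera in the world. Camera axes: x right, y down, z forward; pixel columns grow to the right and rows downward; lengths in m; the calibration is good to about 2 mm. A picture is of the moment at which its call begins. camera_model takes no time and is no camera call.
- bot.close_job(): hands the job in, once; it reports no verdict.
The state is a dict: "clock": time; "qpos": joint angles; "dq": joint speeds; "tau": joint torques, N m; "eef_pos": TCP position; "tcp_rot": TCP orientation; "contact_force": force on the tool from outside, world axes, zero at the start; "moment": the same for the moment, N m; "width": opening from 0.0 (shut) to 1.0 (fully open).
Only numpy, scipy, OpenCV 4.12 (cv2) and the standard library are available. Lean on these libraries where they do the work, as an engineer would, in place of code of your own. Each camera call takes 0.05 s, during which the arm holds its last target.

## Working session

There is one attempt and no reset: what is moved stays moved. The work goes in short steps, Python scripts to look and compute and a tool call to move; the robot and the scene stay as the last step left them, time stands still between calls to the robot, and variables do not carry over. Pictures are saved under pics/ and viewed, and the job is handed in when it is done.

Besides the shell and the picture viewer there is one more tool, called after ">>>" as name(argument=value, ...), one argument or row to a line, values as JSON. arm_command: Moves the arm, as the interface text tells. Its arguments: {"type":"object","properties":{"moves":{"type":"array"}},"required":["moves"]}

```bash
mkdir -p pics
python3 - <<'E'
from cell import status, imaging, bot
import cv2, numpy as np
s=status.state(); print(s)
for n in("side","top"):
    im,d=imaging.get_image(n); cv2.imwrite(f"pics/{n}0.png",im[:,:,::-1]); np.save(f"pics/{n}0.npy",d)
    print(n,imaging.camera_model(n))
E
```

```text
{'clock': 0.0, 'qpos': array([ 1.02397534,  0.39920749,  0.04501793,  1.53790235, -0.01871773,
        1.20688754, -0.05071827]), 'dq': array([ 0.00017029, -0.00063782,  0.00156188, -0.00022528, -0.00033283,
        0.00067558, -0.00016812]), 'tau': array([ 9.66564744e-05, -4.75118172e+01,  1.36459094e+00, -2.54214102e+01,
        1.16180591e-02,  9.53740615e-03,  6.08980667e-05]), 'eef_pos': array([ 0.28121619, -0.58532903,  0.24124316]), 'tcp_rot': array([ 9.75024823e-01,  2.22093700e-01, -2.75863221e-04, -9.52488250e-04]), 'contact_force': array([1.14096142, 0.47469775, 0.21802397]), 'moment': array([-0.02027768, -0.03969959,  0.05181141]), 'width': 1.0002899950650141}
side {'K': array([[351.64963635,   0.        , 256.54514822],
       [  0.        , 351.64963635, 190.93961048],
       [  0.        ,   0.        ,   1.        ]]), 'k1': -0.05451473152484954, 'origin': array([ 0.54481824, -0.48615954,  0.59344296]), 'attitude': array([ 0.90113883, -0.01632027,  0.0195302 , -0.43278289])}
top {'K': array([[489.36229056,   0.        , 247.08212918],
       [  0.        , 489.36229056, 194.48887373],
       [  0.        ,   0.        ,   1.        ]]), 'k1': -0.12536462712145416, 'origin': array([0.31013889, 0.1069702 , 1.41550815]), 'attitude': array([ 0.70702747, -0.70117092,  0.06892999, -0.06099299])}
```

View pics/side0.png

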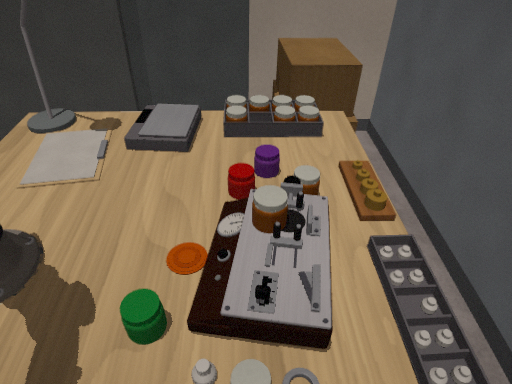

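View pics/top0.png

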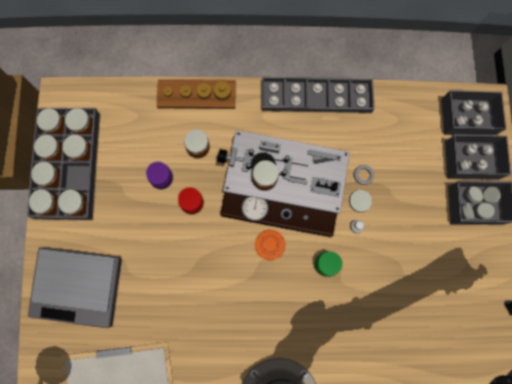

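```bash
cat > h.py <<'E'
import numpy as np, cv2
from scipy.spatial.transform import Rotation as R
from cell import imaging
def ray(n,u,v):
    m=imaging.camera_model(n);K=m["K"];k=m["k1"]
    xd=np.array([(u-K[0,2])/K[0,0],(v-K[1,2])/K[1,1]]);x=xd.copy()
    for _ in range(20): x=xd/(1+k*(x@x))
    return m["origin"],R.from_quat(m["attitude"]).as_matrix()@np.array([x[0],x[1],1])
def atz(n,u,v,z):
    o,d=ray(n,u,v); return o+d*(z-o[2])/d[2]
def atd(n,u,v,dep):
    o,d=ray(n,u,v); return o+d*dep
def proj(n,p):
    m=imaging.camera_model(n);K=m["K"];c=R.from_quat(m["attitude"]).as_matrix().T@(np.array(p)-m["origin"])
    x=c[:2]/c[2];x=x*(1+m["k1"]*(x@x));return K[0,0]*x[0]+K[0,2],K[1,1]*x[1]+K[1,2]
def crop(n,im,u0,v0,w,h,s,name):
    c=cv2.resize(im[v0:v0+h,u0:u0+w,::-1],None,fx=s,fy=s,interpolation=cv2.INTER_CUBIC)
    for i in range(0,w,10):
        L=8 if (u0+i)%50 else 20
        if (u0+i)%10==0: cv2.line(c,(int(i*s),0),(int(i*s),L),(0,255,255),1)
    for i in range(0,h,10): cv2.line(c,(0,int(i*s)),(8 if (v0+i)%50 else 20,int(i*s)),(0,255,255),1)
    cv2.imwrite(name,c)
E
python3 - <<'E'
from h import *
s=cv2.imread("pics/side0.png")[:,:,::-1];t=cv2.imread("pics/top0.png")[:,:,::-1]
crop("side",s,190,150,160,200,3,"pics/sc.png");crop("top",t,210,120,150,120,5,"pics/tc.png")
E
```

```text
(no output)
```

View pics/sc.png

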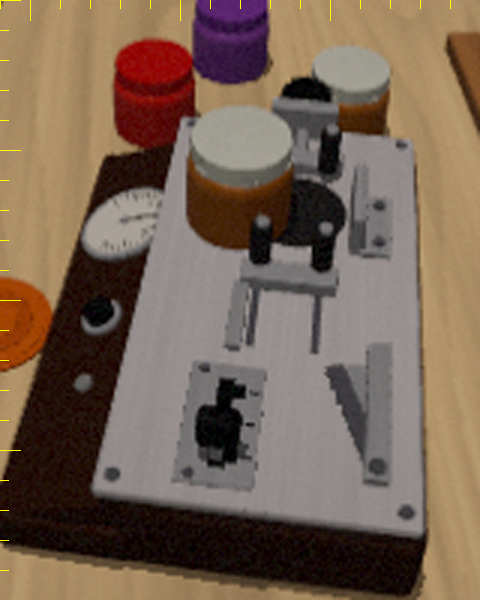

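View pics/tc.png

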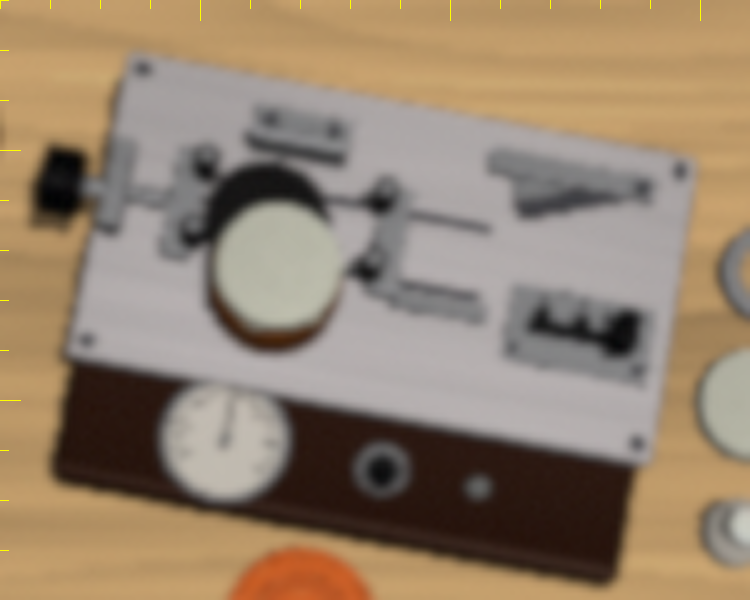

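Run:
```python
from h import *
T={'BL':(130,52),'BR':(695,158),'FR':(645,464),'FL':(64,358)}
S={'BL':(413,140),'BR':(423,531),'FR':(95,492),'FL':(183,118)}
loc={'BL':(.09,.165),'BR':(.09,-.165),'FR':(-.09,-.165),'FL':(-.09,.165)}
def fit(P,Q):
    P=np.array(P);Q=np.array(Q);p=P-P.mean(0);q=Q-Q.mean(0)
    a=np.arctan2((p[:,0]*q[:,1]-p[:,1]*q[:,0]).sum(),(p*q).sum())
    c,s=np.cos(a),np.sin(a);Rm=np.array([[c,-s],[s,c]]);t=Q.mean(0)-Rm@P.mean(0)
    return a,t,Q-(P@Rm.T+t)
for n,D,f in(("top",T,lambda x:(210+x[0]/5,120+x[1]/5)),("side",S,lambda x:(190+x[0]/3,150+x[1]/3))):
    ks=list(loc);Q=[atz(n,*f(D[k]),.086)[:2] for k in ks]
    a,t,r=fit([loc[k] for k in ks],Q);print(n,np.degrees(a),t);print((r*1000).round(1))
    A=np.array([[np.cos(a),-np.sin(a)],[np.sin(a),np.cos(a)]])
    pts={'top':[('lid',(278,266),.158),('knob',(622,334),.124)],'side':[('lid',(243,142),.158),('grip top',(218,418),.124)]}[n]
    for nm,c,z in pts:
        w=atz(n,*f(c),z)[:2];print(nm,w,'local',A.T@(w-t))
for n,p in(("top",None),("side",None)):
    d=np.load(f"pics/{n}0.npy")
    for uv in ([(300,160),(265,173)] if n=="top" else [(270,195),(262,290),(290,270)]):
        print(n,uv,atd(n,*uv,d[uv[1],uv[0]]))
```

```text
top -10.320427482717808 [ 0.62502897 -0.01773691]
[[-0.8 -2.8]
 [ 0.   1. ]
 [ 1.6  2.4]
 [-0.9 -0.6]]
lid [0.60180954 0.0452136 ] local [-0.03412154  0.05777221]
knob [ 0.57398572 -0.14314964] local [-0.02774937 -0.13252826]
side -10.278354507915994 [ 0.6297689  -0.02282443]
[[-1.3 -0.7]
 [-2.5  2.9]
 [ 2.2  0.1]
 [ 1.6 -2.4]]
lid [0.60635347 0.03673652] local [-0.03366717  0.05442712]
grip top [ 0.58002519 -0.15064991] local [-0.02613749 -0.13465   ]
top (300, 160) [ 0.65821573 -0.05539157  0.08371273]
top (265, 173) [0.60286115 0.04668905 0.15573282]
side (270, 195) [0.60484614 0.04296514 0.15877744]
side (262, 290) [ 0.57890169 -0.15178325  0.12386674]
side (290, 270) [ 0.6348294  -0.08380102  0.08654669]
```

```bash
cat >> h.py <<'E'
A=np.radians(-10.3);O=np.array([0.628,-0.0205]);M=np.array([[np.cos(A),-np.sin(A)],[np.sin(A),np.cos(A)]])
def go(lx,ly,z):
    from cell import status
    s=status.state();Rt=R.from_quat(s["tcp_rot"]).as_matrix()
    yaw=np.degrees(np.arctan2(Rt[1,0],Rt[0,0]))
    w=np.append(O+M@[lx,ly],z)
    print("t",s["clock"],"tcp",s["eef_pos"].round(4),"local",(M.T@(s["eef_pos"][:2]-O)).round(4),"yaw",yaw.round(2),"F",s["contact_force"].round(1),"w",s["width"])
    print("target",w.round(4),"shift in tool",(Rt.T@(w-s["eef_pos"])).round(4),"turn",round(yaw+10.3,2))
E
python3 -c "
from h import *
go(-.108,.058,.2412)"
```

```text
t 0.1 tcp [ 0.2812 -0.5854  0.2414] local [-0.2402 -0.6178] yaw 25.66 F [ 0.2 -0.1 -0.2] w 0.9974523176344774
target [0.5321 0.0559 0.2412] shift in tool [ 0.5038 -0.4694  0.001 ] turn 35.96
```

>>> arm_command(
  moves=[
    [[0,0,0,7.2,0.03],[0,0,0,7.2,0.03],[0,0,0,7.2,0.03],[0,0,0,7.2,0.03],[0,0,0,7.2,0.03],[0.0095,-0.048,0,0,0.03],[0.0095,-0.048,0,0,0.03],[0.0095,-0.048,0,0,0.03],[0.0095,-0.048,0,0,0.03],[0.0095,-0.048,0,0,0.03],[0.0095,-0.048,0,0,0.03],[0.0095,-0.048,0,0,0.03],[0.0095,-0.048,0,0,0.03],[0.0095,-0.048,0,0,0.03],[0.0095,-0.048,0,0,0.03],[0.0095,-0.048,0,0,0.03],[0.0095,-0.048,0,0,0.03],[0.0095,-0.048,0,0,0.03],[0.0095,-0.048,0,0,0.03],[0,0,0,0,0.03]],
  ],
)

```text
clock: 2.1
eef_pos: [0.5339, 0.0601, 0.2422]
tcp_rot: [0.996, -0.084, 0.0, -0.003]
contact_force: [-1.8, -0.2, 0.1]
width: 0.352
```

```bash
python3 -c "
from h import *
go(-.108,.058,.16)"
```

```text
t 2.1 tcp [0.5339 0.0601 0.2422] local [-0.107   0.0625] yaw -9.65 F [-1.8 -0.2  0.1] w 0.35230916369518295
target [0.5321 0.0559 0.16  ] shift in tool [-0.0011  0.0049  0.0822] turn 0.65
```

>>> arm_command(
  moves=[
    [[0,0.002,0.04,0.6,0.03],[0,0.002,0.04,0,0.03],[0,0,0,0,0.03],[0,0,0,0,0.03]],
  ],
)

```text
clock: 2.5
eef_pos: [0.5319, 0.047, 0.1623]
tcp_rot: [0.995, -0.096, -0.001, 0.0]
contact_force: [0.2, 0.9, 0.6]
width: 0.35
```

Run:
```python
from h import *
go(-.108,.058,.112)
s,d=imaging.get_image("side");crop("side",s,170,110,200,150,4,"pics/s1.png")
t,d=imaging.get_image("top");crop("top",t,220,130,120,100,6,"pics/t1.png")
```

```text
t 2.5 tcp [0.5319 0.047  0.1623] local [-0.1066  0.0492] yaw -10.97 F [0.2 0.9 0.6] w 0.34956224027045635
target [0.5321 0.0559 0.112 ] shift in tool [-0.0014 -0.0088  0.0503] turn -0.67
```

View pics/s1.png

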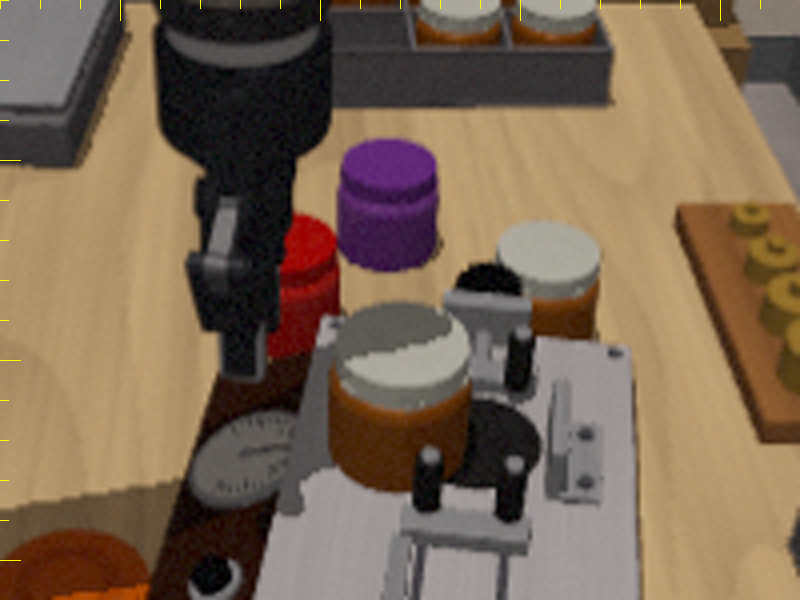

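View pics/t1.png

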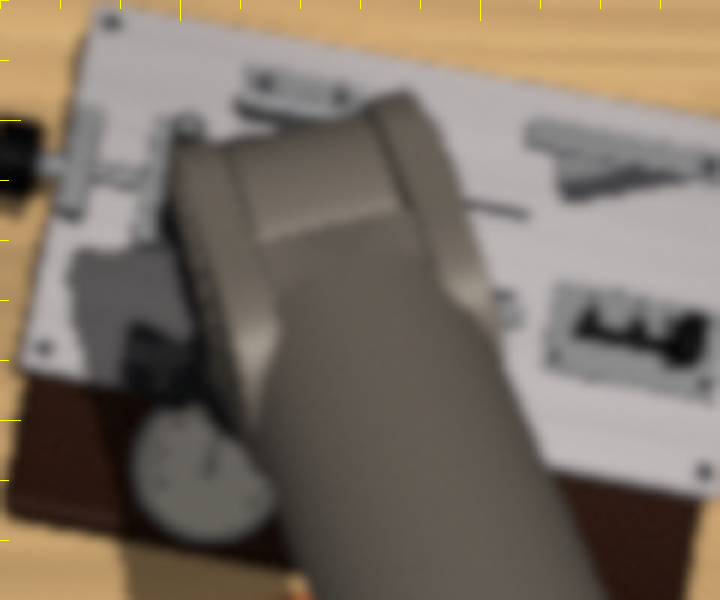

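>>> arm_command(
  moves=[
    [[0,-0.009,0.0,-0.7,0.03],[0,0,0.024,0,0.03],[-0.001,0,0.024,0,0.03],[0,0,0,0,0.03],[0,0,0,0,0.03],[0,0,0,0,0.03]],
  ],
)

```text
clock: 3.2
eef_pos: [0.5344, 0.0569, 0.1161]
tcp_rot: [0.996, -0.089, 0.002, -0.0]
contact_force: [0.4, -0.2, 0.7]
width: 0.351
```

Run:
```python
from h import *
go(-.108,.058,.112)
from cell import status
p=status.state()["eef_pos"];l=M.T@(p[:2]-O)
for dx,dy in((.011,-.022),(-.011,-.022),(.011,-.0295),(.011,-.015)):
    w=O+M@(l+[dx,dy]); u=proj("side",[*w,p[2]-.011]);print(dx,dy,((u[0]-190)*5,(u[1]-150)*5))
s,d=imaging.get_image("side");crop("side",s,190,150,130,110,5,"pics/s2.png")
```

```text
t 3.2 tcp [0.5344 0.0569 0.1161] local [-0.1059  0.0594] yaw -10.22 F [ 0.4 -0.2  0.7] w 0.3505210209704657
target [0.5321 0.0559 0.112 ] shift in tool [-0.0021  0.0014  0.0041] turn 0.08
0.011 -0.022 (np.float64(238.9434438533965), np.float64(345.0366611265062))
-0.011 -0.022 (np.float64(185.40516795908914), np.float64(339.2146768220225))
0.011 -0.0295 (np.float64(235.68531672244177), np.float64(357.7391749761556))
0.011 -0.015 (np.float64(241.93746715784272), np.float64(333.36502393162345))
```

View pics/s2.png

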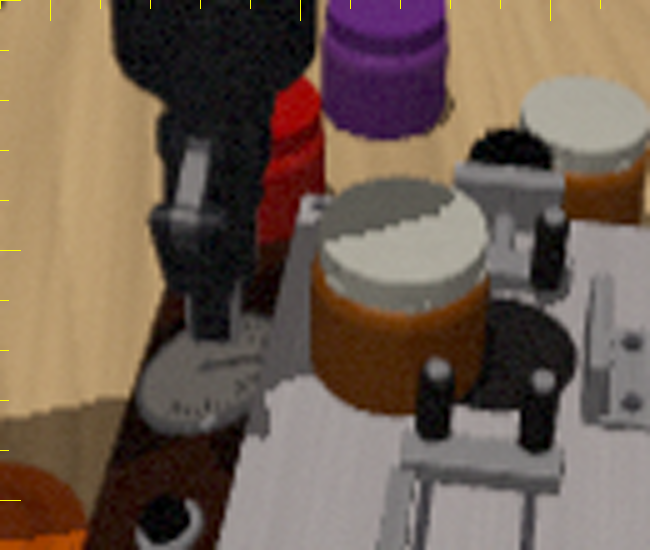

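>>> arm_command(
  moves=[
    [[0.01,0.001,0.002,0,0.03],[0.01,0,0,0,0.03],[0.004,0,0,0,0.03],[0.004,0,0,0,0.03],[0.004,0,0,0,0.03],[0.004,0,0,0,0.03],[0.004,0,0,0,0.03],[0.004,0,0,0,0.03],[0.004,0,0,0,0.03],[0.004,0,0,0,0.03],[0,0,0,0,0.03],[0,0,0,0,0.03]],
  ],
)

```text
clock: 4.45
eef_pos: [0.5848, 0.0457, 0.1124]
tcp_rot: [0.996, -0.089, 0.001, 0.0]
contact_force: [-0.8, -0.5, 0.2]
width: 0.352
```

Run:
```python
from h import *
go(-.038,.058,.113)
s,d=imaging.get_image("side");crop("side",s,190,150,130,110,5,"pics/s3.png")
```

```text
t 4.45 tcp [0.5848 0.0457 0.1124] local [-0.0544  0.0574] yaw -10.26 F [-0.8 -0.5  0.2] w 0.35179026319046364
target [0.601  0.0434 0.113 ] shift in tool [ 0.0164 -0.0006 -0.0006] turn 0.04
```

View pics/s3.png

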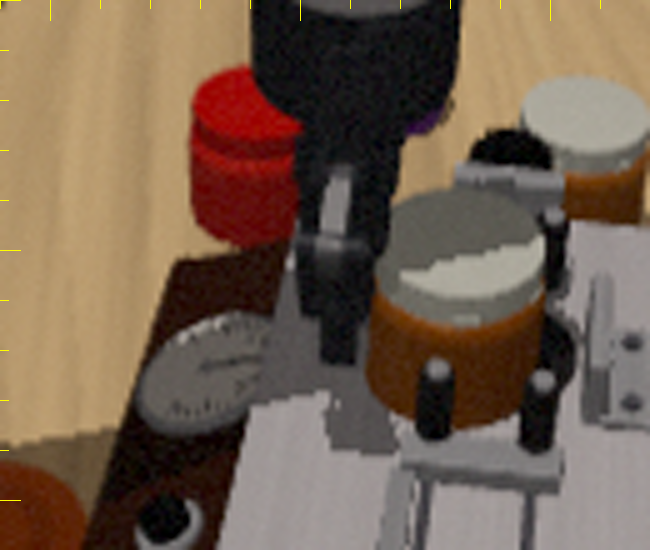

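>>> arm_command(
  moves=[
    [[0.004,0,0,0,0.03],[0.004,0,0,0,0.03],[0.004,0,0,0,0.03],[0.002,0,0,0,0.03],[0,0,0,0,0.03],[0,0,0,0,0.03]],
  ],
)

```text
clock: 5.1
eef_pos: [0.5982, 0.0436, 0.1123]
tcp_rot: [0.996, -0.089, 0.001, -0.0]
contact_force: [-0.7, -0.4, 1.0]
width: 0.345
```

Run:
```python
from h import *
go(-.038,.058,.113)
s,d=imaging.get_image("side");crop("side",s,190,150,130,110,5,"pics/s4.png")
```

```text
t 5.1 tcp [0.5982 0.0436 0.1123] local [-0.0408  0.0577] yaw -10.24 F [-0.7 -0.4  1. ] w 0.3448586520812638
target [0.601  0.0434 0.113 ] shift in tool [ 0.0028 -0.0003 -0.0007] turn 0.06
```

View pics/s4.png

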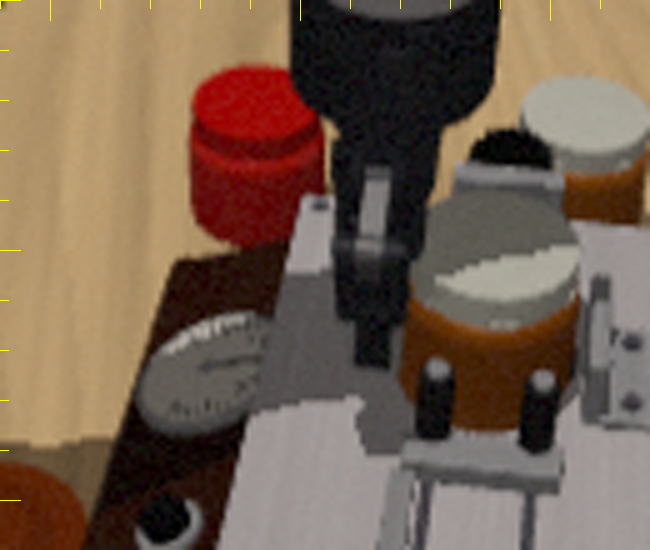

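Almost at the rest; I'll advance in small steps until the force shows contact.

>>> arm_command(
  moves=[
    [[0.002,0,0,0,0.03],[0.001,0,0,0,0.03],[0.001,0,0,0,0.03],[0,0,0,0,0.03]],
  ],
)

```text
clock: 5.55
eef_pos: [0.6016, 0.043, 0.1123]
tcp_rot: [0.996, -0.089, -0.0, 0.0]
contact_force: [-3.5, 0.4, 1.9]
width: 0.351
```

Run:
```python
from h import *
go(-.038,.058,.113)
s,d=imaging.get_image("side");crop("side",s,190,150,130,110,5,"pics/s5.png")
```

```text
t 5.55 tcp [0.6016 0.043  0.1123] local [-0.0373  0.0577] yaw -10.24 F [-3.5  0.4  1.9] w 0.35118965342793745
target [0.601  0.0434 0.113 ] shift in tool [-0.0007 -0.0003 -0.0007] turn 0.06
```

View pics/s5.png

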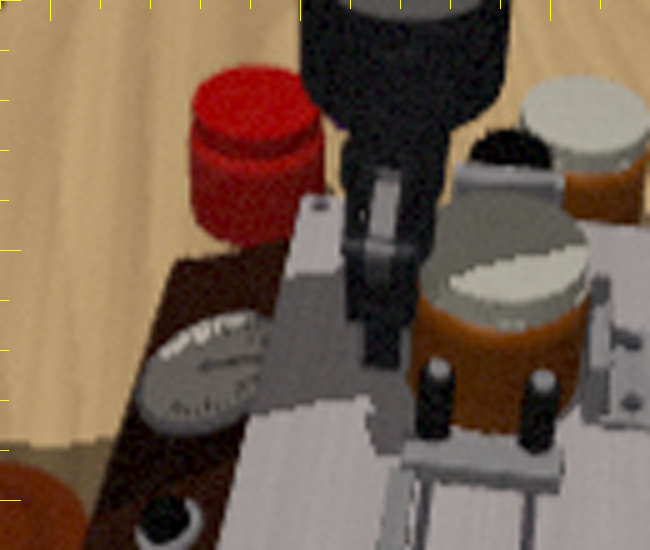

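>>> arm_command(
  moves=[
    [[0.001,0,0,0,0.03],[0.001,0,0,0,0.03],[0,0,0,0,0.03]],
  ],
)

```text
clock: 5.9
eef_pos: [0.6034, 0.0427, 0.1123]
tcp_rot: [0.996, -0.089, -0.0, 0.0]
contact_force: [-4.5, 0.8, 2.1]
width: 0.352
```

>>> arm_command(
  moves=[
    [[0.001,0,0,0,0.03],[0.001,0,0,0,0.03],[0,0,0,0,0.03]],
  ],
)

```text
clock: 6.2
eef_pos: [0.6035, 0.0426, 0.1122]
tcp_rot: [0.996, -0.089, -0.002, 0.0]
contact_force: [-8.6, 1.1, 6.2]
width: 0.352
```

Run:
```python
from h import *
go(-.038,.058,.113)
s,d=imaging.get_image("side");crop("side",s,190,150,130,110,5,"pics/s6.png")
m=(d>0);print([atd("side",u,200,d[200,u]).round(4) for u in (285,292,300)])
```

```text
t 6.2 tcp [0.6035 0.0426 0.1122] local [-0.0354  0.0577] yaw -10.22 F [-8.6  1.1  6.2] w 0.3515109122482705
target [0.601  0.0434 0.113 ] shift in tool [-0.0026 -0.0003 -0.0008] turn 0.08
[array([0.6325, 0.0265, 0.1594]), array([0.6464, 0.0282, 0.1577]), array([0.6615, 0.0262, 0.1591])]
```

View pics/s6.png

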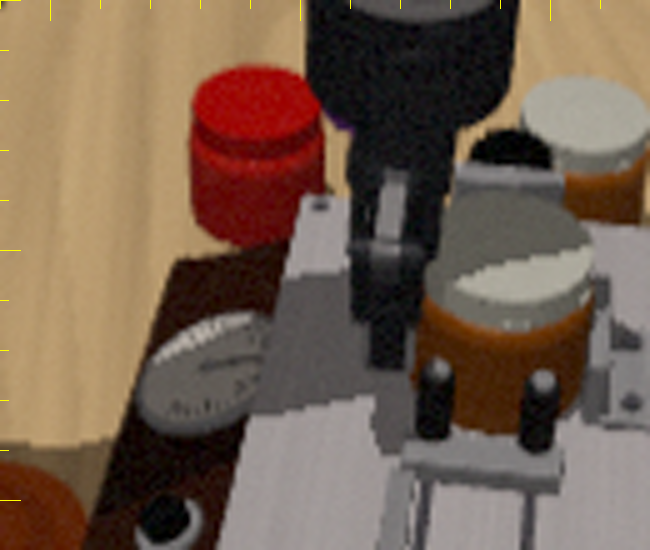

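>>> arm_command(
  moves=[
    [[-0.01,0,0,0,0.03],[-0.025,0,0,0,0.03],[0,0,-0.045,0,0.0],[0,0,-0.045,0,0.0],[0.008,0.045,0,0,0.0],[0.008,0.045,0,0,0.0],[0.008,0.045,0,0,0.0],[0.008,0.045,0,0,0.0],[0.008,0.046,0,0,0.0],[0,0,0,0,0.0],[0,0,0,0,0.0]],
  ],
)

```text
clock: 7.35
eef_pos: [0.5705, -0.1834, 0.2023]
tcp_rot: [0.996, -0.091, 0.001, 0.001]
contact_force: [0.1, 1.3, -0.3]
width: -0.002
```

Run:
```python
from h import *
go(-.025,-.174,.118)
s,d=imaging.get_image("side");crop("side",s,190,150,170,200,3,"pics/s7.png")
```

```text
t 7.35 tcp [ 0.5705 -0.1834  0.2023] local [-0.0275 -0.1705] yaw -10.47 F [ 0.1  1.3 -0.3] w -0.0015636045765316127
target [ 0.5723 -0.1872  0.118 ] shift in tool [0.0023 0.0034 0.0843] turn -0.17
```

View pics/s7.png

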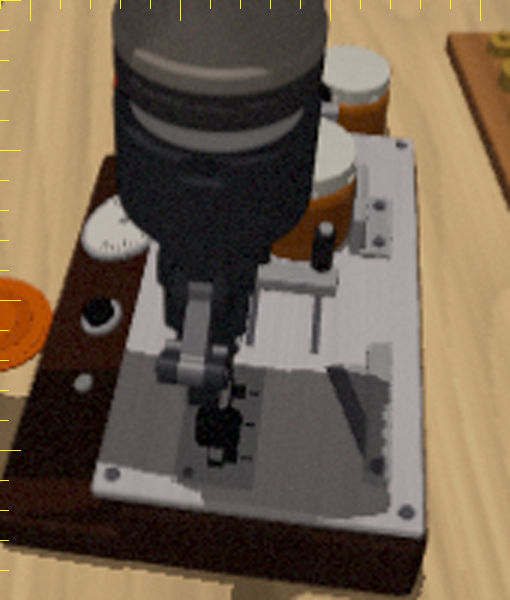

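>>> arm_command(
  moves=[
    [[0.002,0.006,0.0,0,0.0],[0,0,0.03,0,0.0],[0,0,0.03,0,0.0],[0,0,0.024,0,0.0],[0,0,0,0,0.0],[0,0,0,0,0.0]],
  ],
)

```text
clock: 8.0
eef_pos: [0.5718, -0.1865, 0.1187]
tcp_rot: [0.996, -0.088, 0.0, -0.0]
contact_force: [0.3, -0.2, 0.1]
width: 0.002
```

Run:
```python
from h import *
go(-.025,-.174,.118)
s,d=imaging.get_image("side");crop("side",s,190,230,120,110,5,"pics/s8.png")
t,d=imaging.get_image("top");crop("top",t,220,130,140,100,5,"pics/t8.png")
```

```text
t 8.0 tcp [ 0.5718 -0.1865  0.1187] local [-0.0257 -0.1734] yaw -10.14 F [ 0.3 -0.2  0.1] w 0.0018364964968054396
target [ 0.5723 -0.1872  0.118 ] shift in tool [0.0007 0.0006 0.0007] turn 0.16
```

View pics/s8.png

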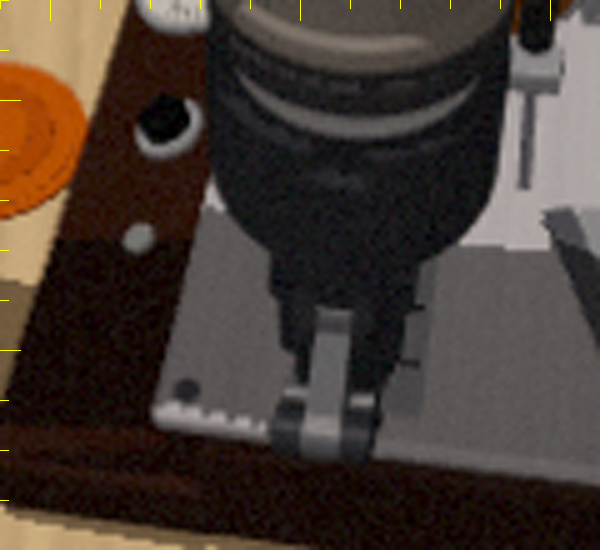

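View pics/t8.png

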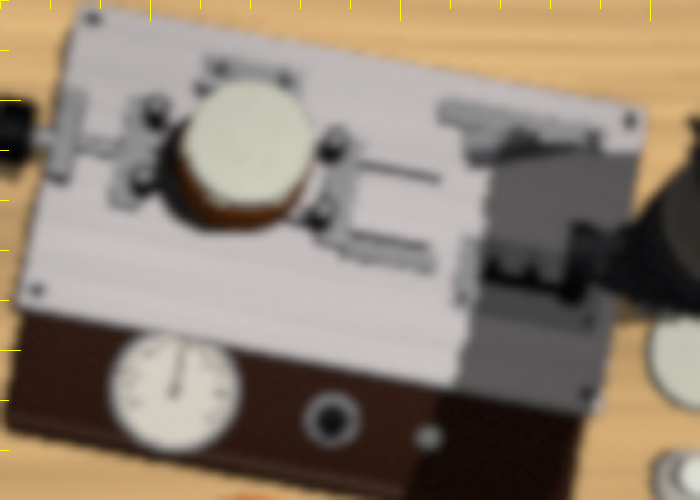

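Run:
```python
from h import *
w=atz("top",220+248/5,130+143/5,.158)[:2]
a=np.radians(-10.32);m=np.array([[np.cos(a),-np.sin(a)],[np.sin(a),np.cos(a)]])
print("jar local via top-fit",m.T@(w-[0.62503,-.01774]))
```

```text
jar local via top-fit [0.00701385 0.05445481]
```

>>> arm_command(
  moves=[
    [[0.001,-0.005,0,0,0],[0,-0.005,0,0,0],[0,-0.004,0,0,0],[0,-0.004,0,0,0],[0,-0.003,0,0,0],[0,-0.003,0,0,0],[0,0,0,0,0]],
  ],
)

```text
clock: 8.8
eef_pos: [0.5762, -0.1657, 0.1185]
tcp_rot: [0.996, -0.09, 0.0, 0.001]
contact_force: [-0.2, -3.3, 1.6]
width: -0.002
```

Jar at local x = +7 mm, exactly the rest position. Finger is in contact with the lever (3 N); keep pushing.

>>> arm_command(
  moves=[
    [[0,-0.003,0,0,0],[0,-0.003,0,0,0],[0,-0.003,0,0,0],[0,-0.003,0,0,0],[0,-0.003,0,0,0],[0,0,0,0,0]],
  ],
)

```text
clock: 9.4
eef_pos: [0.5779, -0.1558, 0.1186]
tcp_rot: [0.996, -0.092, -0.0, 0.004]
contact_force: [-1.8, -6.6, 1.3]
width: 0.003
```

Run:
```python
from h import *
go(-.025,-.1125,.118)
t,d=imaging.get_image("top");crop("top",t,220,130,140,100,5,"pics/t9.png")
```

```text
t 9.4 tcp [ 0.5779 -0.1558  0.1186] local [-0.0251 -0.1421] yaw -10.55 F [-1.8 -6.6  1.3] w 0.002688646179978182
target [ 0.5833 -0.1267  0.118 ] shift in tool [-0.     -0.0296  0.0004] turn -0.25
```

View pics/t9.png

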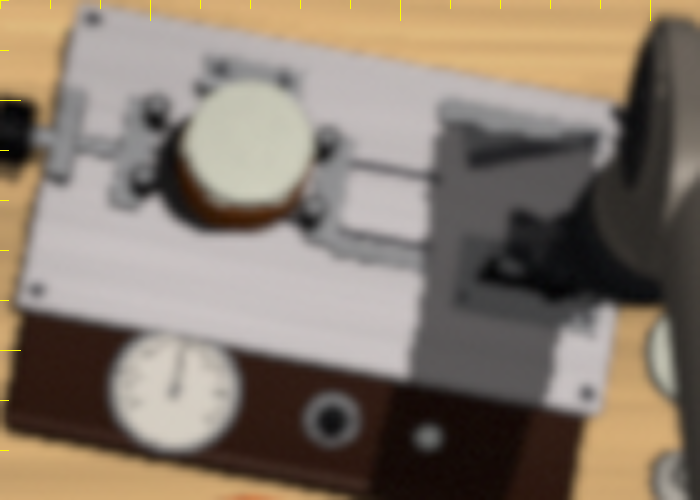

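>>> arm_command(
  moves=[
    [[0,-0.003,0,0,0],[0,-0.003,0,0,0],[0,-0.003,0,0,0],[0,-0.003,0,0,0],[0,-0.003,0,0,0],[0,-0.003,0,0,0],[0,0,0,0,0]],
  ],
)

```text
clock: 10.15
eef_pos: [0.5805, -0.1416, 0.1187]
tcp_rot: [0.996, -0.092, -0.0, 0.006]
contact_force: [-3.6, -17.5, 3.4]
width: -0.001
```

>>> arm_command(
  moves=[
    [[0,-0.003,0,0,0],[0,-0.003,0,0,0],[0,-0.003,0,0,0],[0,-0.003,0,0,0],[0,0,0,0,0]],
  ],
)

```text
clock: 10.65
eef_pos: [0.5838, -0.1234, 0.1185]
tcp_rot: [0.996, -0.09, -0.0, 0.003]
contact_force: [-1.6, -8.9, 1.7]
width: 0.0
```

Run:
```python
from h import *
go(-.025,-.1125,.118)
t,d=imaging.get_image("top");crop("top",t,220,130,140,100,5,"pics/t10.png")
s,d=imaging.get_image("side");crop("side",s,190,150,170,200,3,"pics/s10.png")
```

```text
t 10.65 tcp [ 0.5838 -0.1234  0.1185] local [-0.025  -0.1092] yaw -10.35 F [-1.6 -8.9  1.7] w 0.00023412646752872662
target [ 0.5833 -0.1267  0.118 ] shift in tool [0.     0.0033 0.0005] turn -0.05
```

View pics/t10.png

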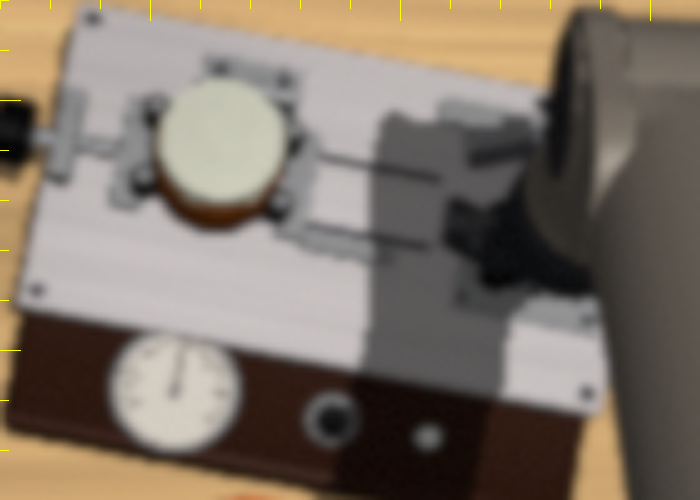

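>>> arm_command(
  moves=[
    [[0,-0.002,0,0,0],[0,-0.002,0,0,0],[0,0,0,0,0]],
  ],
)

```text
clock: 11.05
eef_pos: [0.5839, -0.1232, 0.1185]
tcp_rot: [0.996, -0.091, -0.0, 0.005]
contact_force: [-3.4, -14.5, 2.6]
width: -0.002
```

>>> arm_command(
  moves=[
    [[0,-0.002,0,0,0],[0,0,0,0,0],[0,0,0,0,0]],
  ],
)

```text
clock: 11.35
eef_pos: [0.5839, -0.123, 0.1186]
tcp_rot: [0.996, -0.092, -0.001, 0.006]
contact_force: [-3.6, -17.0, 2.1]
width: -0.0
```

Hard stop reached (no motion while force rises). Back off and lift away.

>>> arm_command(
  moves=[
    [[0,0.01,0,0,0],[0,0.02,0,0,0],[0,0,-0.04,0,0],[0,0,-0.04,0,0],[0,0,-0.04,0,0],[-0.03,0.05,0,0,0],[-0.03,0.05,0,0,0],[-0.03,0.05,0,0,0],[-0.03,0.05,0,0,0],[-0.03,0.05,0,0,0],[0,0,0,0,0],[0,0,0,0,0],[0,0,0,0,0]],
  ],
)

```text
clock: 12.65
eef_pos: [0.4172, -0.3291, 0.2382]
tcp_rot: [0.996, -0.088, 0.001, -0.001]
contact_force: [0.4, 0.1, -0.3]
width: 0.003
```

Run:
```python
from h import *
go(-.025,-.1125,.118)
t,d=imaging.get_image("top");crop("top",t,210,120,160,120,5,"pics/t11.png")
s,d=imaging.get_image("side");crop("side",s,190,150,170,200,3,"pics/s11.png")
```

```text
t 12.65 tcp [ 0.4172 -0.3291  0.2382] local [-0.1522 -0.3413] yaw -10.06 F [ 0.4  0.1 -0.3] w 0.0025613193703031716
target [ 0.5833 -0.1267  0.118 ] shift in tool [ 0.1281 -0.2281  0.1207] turn 0.24
```

View pics/t11.png

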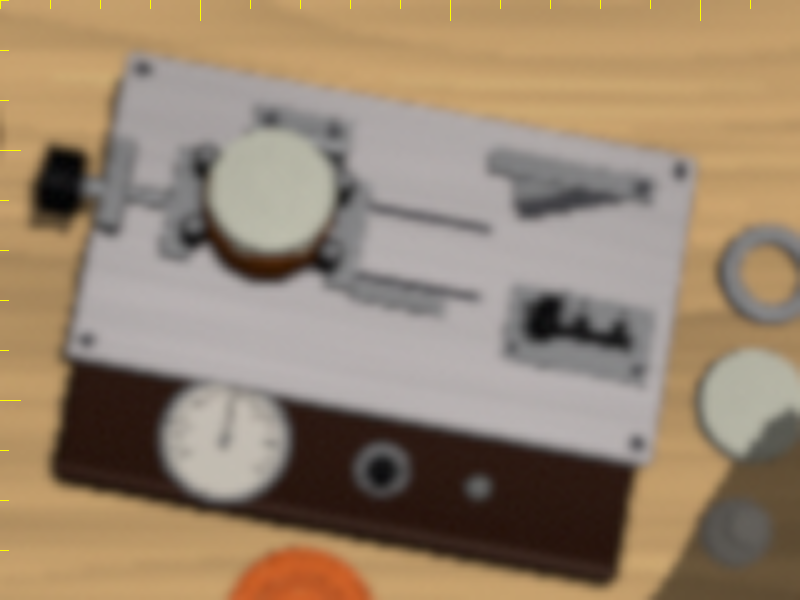

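View pics/s11.png

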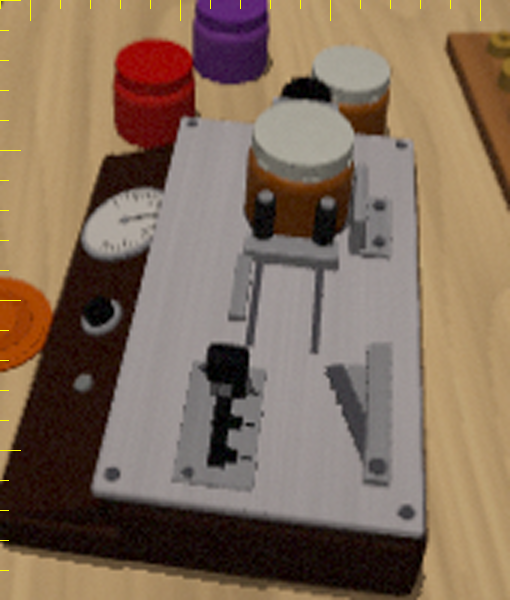

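Run:
```python
from h import *
from cell import bot
a=np.radians(-10.32);m=np.array([[np.cos(a),-np.sin(a)],[np.sin(a),np.cos(a)]])
for c,z in(((272,190),.158),((544,316),.124)):
    w=atz("top",210+c[0]/5,120+c[1]/5,z)[:2];print(m.T@(w-[0.62503,-.01774]))
a=np.radians(-10.28);m=np.array([[np.cos(a),-np.sin(a)],[np.sin(a),np.cos(a)]])
for c,z in(((303,137),.158),((228,353),.124)):
    w=atz("side",190+c[0]/3,150+c[1]/3,z)[:2];print("side",m.T@(w-[0.62977,-.02282]))
```

```text
[0.006006   0.06831163]
[-0.02598908 -0.08910856]
side [0.00455277 0.0656882 ]
side [-0.02578485 -0.09057538]
```

```bash
python3 -c "
from cell import bot
print(bot.close_job())"
```

```text
the job is handed in; nothing more can be done
None
```

The jar is clamped in the tester, the lever is at its second stop, and the job is handed in; no verdict was reported.

- **Jar push:** I pushed the jar straight back with two fingertips. It stopped moving while the force rose to about 9 N. The top camera then put it at x +7 mm on the tester, which is the back-rest position, and it looked upright.
- **Lever:** I pushed the grip with closed fingers past the detent until it stopped dead and the force rose to 17 N. The last pictures put it at y −89 to −91 mm, against −91 mm expected. I then backed off and moved the arm clear.
- **Jar position, cameras disagreed slightly:** The clamp centre is at (5, 70) mm. The top camera puts the jar at (6.0, 68.3) mm. The side camera puts it at (4.6, 65.7) mm, which is 4.3 mm off and just past the 4 mm limit. The side camera also read about 3 mm lower in y than the top one at the start. With the lever fully home there is no slack between the posts and the jar, so I take it to be centred.
- **Other things:** I saw no movement of the neighbouring things in the last pictures, but did not measure them. The force reading after withdrawal was about zero. The clock read 12.65 s at the last move, well under the 51 s limit.

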